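Stack a second rack of wet painted eyes on spacer sticks

ROBOT

A 6-joint arm with a two-finger parallel gripper is mounted at the origin on the work surface. World frame = base frame: x ahead of the robot, y to its left, z up, the work surface at z = 0. Lengths are in m, angles in rad, forces in N, time in s.
With the tool pointing down it reaches from about 0.3 to 0.875 m from the base axis. Payload 6.4 kg.
Tool frame: the origin (TCP) lies on the centre line of the jaws, within the pads' length; the fingertips stand 11 mm ahead of it and the grasp point (between the pads) lies 8 mm behind it; x points along the fingers, y is the direction in which the jaws open and shut, and the axes are right-handed (so a half turn about x gives the same grasp; the last joint's range is limited). The gripper opens to 85 mm and grips with 20 to 120 N. Pads are 22 mm wide; open, the fingers measure 114 mm over their backs; the gripper's body (76 mm by 85 mm) begins 54 mm behind the grasp point. The pads swing forward as they close: fully open they stand 13 mm farther back than shut.
Start: joints at [-1.526, 0.181, 1.607, -0, 1.354, -0.206], TCP at [0.143, -0.557, 0.242] pointing down, gripper open.
Joint ranges: [-2.99, 2.99], [-0.89, 2.07], [0.3, 2.58], [-1.14, 4.28], [0, 2.63], [-3.12, 3.12]. Speed limits (rad/s): [2.57, 2.57, 3.01, 3.14, 3.14, 3.14].

INTERFACE

Orientations are given as a unit quaternion [w, x, y, z].
In Python, from bench import ctrl, camera, hand_in gives the robot as it stands. The module is installed in compiled form; this text tells all that it offers.
- The arm moves only by the tool drive_tool, never from a script. Its argument "increments" is a list of rows, each a list of 7 numbers: the shift along the tool's x, y, z in m, then the turn, a rotation vector about the tool's x, y, z in degrees, then the gripper's target within -1 to 1 (fully open at 1, half-way at 0, shut at -1). In form: [[dx, dy, dz, rx, ry, rz, claw], ...]. A call has 1 to 10 rows; each row shifts and turns the commanded pose from where the row before left it, along the tool's axes as they then stand; what a row does not reach is not made up. A row lasts 1/8 s, in which the tool goes at most 62.5 mm and 10.7 degrees, less where a joint would pass 70% of its speed; a pose out of reach is approached as far as the arm can. A call is refused whole if a number of a shift passes 0.0625 or a number of a turn 10.7, either way. A call with a gripper value outside its range is refused whole. The fingers move at their own pace and stop on an object; the grip force is fixed at half the most. Time passes only in rows, so rows that do not move let the fingers close. It gives the time, the measured TCP pose, the force and the opening at its end, in the units of the state.
- ctrl.get_obs(): the state, without advancing time (a new reading comes with each control period).
- camera(name): name is "scene" or "side" or "wrist"; returns a dict with "img" (400x640x3 uint8, red, green, blue), "depth" (400x640 float32, m along the optical axis (not along the pixel's ray), 0 where there is no reading), "fx", "fy", "cx", "cy" (pixels), "k1" (the pictures are not rectified: a ray, as slopes to the right and down, at radius r is drawn at 1 + k1 r^2 times it, then the intrinsics apply), "world_from_camera" (4x4, takes a point from camera to world coordinates); the wrist camera has in their place "hand_eye" (4x4, takes a point from camera to tool coordinates, whose origin is the TCP and whose axes are the tool frame's). Camera axes: x right, y down, z forward; pixel columns grow to the right and rows downward; lengths in m; the calibration is good to about 2 mm. A picture is of the moment at which its call begins: read the wrist's pose just before it.
- hand_in(): hands the job in, once; it reports no verdict.
The state is a dict: "time_s": time; "q": joint angles; "dq": joint speeds; "joint_efforts": joint torques, N m; "eef_pos": TCP position; "eef_rot": TCP orientation; "wrist_force": force on the tool from outside, world axes, zero at the start; "torque": the same for the moment, N m; "opening": opening from 0.0 (shut) to 1.0 (fully open).
Only numpy, scipy, OpenCV 4.12 (cv2) and the standard library are available. Lean on these libraries where they do the work, as an engineer would, in place of code of your own. Each camera call takes 0.05 s, during which the arm holds its last target.

TASK

The painted eyes on both boards are still wet: touch none of them, with anything. Lay the two orange spacer sticks crosswise on the bare wooden board, one on each bare end beyond the eyes and square to the board, then lay the blue board, eyes up, on the two sticks so that it lies straight above the lower board; set it down, do not drop it. Leave the thin dark strip (too low to clear the eyes), the jar and the scissors where they are.

Things in the scene. Friction and masses are not known exactly. Their poses are not given: they have to be found in the camera images.
- lower: Bottom layer: bare light-wood board, 200 (x) x 54 (y) x 14 mm, fixed to the bench. Origin: centre of its underside, on the bench. Two black round holders (30 mm diameter, 10 mm high above its top) stand at x = -20 and +20 mm, each with a wet eye. Beyond 35 mm either side of the centre it is bare: spacers go there, best 75 to 80 mm out; fingers opened wide there can hit the holders or eyes.
- lower_eyes: The two wet eyes (white domes, green irises) of the bottom board, fixed to it: 24 mm diameter balls half sunk in the holders, their tops 22 mm above the board's top (36 mm above the bench), at x = -20 and +20 mm. Origin: centre of the lower board's top face; axes as the board's.
- upper: Second layer: loose blue board, 200 (its x) x 54 (its y) x 14 mm, 0.13 to 0.23 kg, with the same holders and eyes on top. Origin: centre of its underside. It starts on the grey stand, its underside 41 mm above the bench. Its long edges are free to be pinched across the 54 mm width at mid-length; the eyes stand up to 22 mm above its top face.
- upper_eyes: The two wet eyes (white domes, copper irises) on the blue board, fixed to it, at x = -20 and +20 mm, tops 22 mm above its top face. Origin: centre of the blue board's top face; axes as the board's.
- stand: Fixed grey stand under the blue board: base plate 200 x 90 x 6 mm with two cross bearers, 22 mm wide, 80 mm long in y, tops 41 mm above the bench, at x = -75 and +75 mm; between them (128 mm) there is free room beside and below the board. Origin: centre of its underside.
- spacer_a: Orange spacer stick, loose, 28 (its x) x 120 (its y) x 28 mm, 60 g. Origin: centre of its underside; starts on the cork mat, 3 mm above the bench. Grip it across the 28 mm width.
- spacer_b: Second orange spacer stick, same as the first; the two are interchangeable.
- thin_strip: Bystander: dark wooden strip 28 (its x) x 120 (its y) x 12 mm lying on the mat beside the spacers, loose; leave it. Origin: centre of its underside.
- mat: Cork mat 300 x 190 x 3 mm, fixed, under the spacers and the strip. Origin: centre of its underside.
- jar: Bystander: small closed glass jar with yellow cap, 48 mm diameter, 55 mm high, beyond the boards. Origin: centre of its underside.
- scissors: Bystander: scissors with orange handles, about 165 mm long, 10 mm high, flat on the bench beyond the boards. Origin: on the bench at the pivot.

How it is judged:
By the outcome, as a careful person would: the job done as asked, in the order asked, and still so for the second after the job is handed in, with the robot touching nothing.
It also fails if it takes over 72 s, if anything falls off the work surface, if the arm or the gripper's body presses on something with over 40 N, if the wrist force passes 120 N, or if a joint passes its speed limit or range.

## Working session

There is one attempt and no reset: what is moved stays moved. The work goes in short steps, Python scripts to look and compute and a tool call to move; the robot and the scene stay as the last step left them, time stands still between calls to the robot, and variables do not carry over. Pictures are saved under pics/ and viewed, and the job is handed in when it is done.

Besides the shell and the picture viewer there is one more tool, called after "Request:" as name(argument=value, ...), one argument or row to a line, values as JSON. drive_tool: Moves the arm, as the interface text tells. Its arguments: {"type":"object","properties":{"increments":{"type":"array","items":{"type":"array","items":{"type":"number"}}}},"required":["increments"]}

```bash
mkdir -p pics
cat > h.py <<'E'
import numpy as np, cv2
from bench import ctrl, camera, hand_in
from scipy.spatial.transform import Rotation as R
def rot(q): return R.from_quat([q[1],q[2],q[3],q[0]]).as_matrix()
def shot(name,fn):
    o=ctrl.get_obs(); c=camera(name)
    cv2.imwrite('pics/'+fn,c['img'][:,:,::-1])
    if 'world_from_camera' not in c:
        T=np.eye(4);T[:3,:3]=rot(o['eef_rot']);T[:3,3]=o['eef_pos'];c['W']=T@c['hand_eye']
    else: c['W']=np.array(c['world_from_camera'])
    return c
def ray(c,u,v):
    u=np.atleast_1d(u).astype(float);v=np.atleast_1d(v).astype(float)
    K=np.array([[c['fx'],0,c['cx']],[0,c['fy'],c['cy']],[0,0,1]])
    p=np.stack([(u-c['cx'])/c['fx'],(v-c['cy'])/c['fy']],1); s=p.copy()
    for _ in range(20): s=p/(1+c['k1']*(s**2).sum(1,keepdims=True))
    return np.c_[s,np.ones(len(s))]
def plane(c,u,v,z):
    d=ray(c,u,v)@c['W'][:3,:3].T; o=c['W'][:3,3]
    return o+d*((z-o[2])/d[:,2])[:,None]
def cloud(c):
    v,u=np.mgrid[0:400,0:640]
    P=ray(c,u.ravel(),v.ravel())*c['depth'].ravel()[:,None]
    P=P@c['W'][:3,:3].T+c['W'][:3,3]
    P[c['depth'].ravel()==0]=np.nan
    return P.reshape(400,640,3)
E
python3 - <<'E'
from h import *
o=ctrl.get_obs();print(o)
for n in ['scene','side','wrist']:
    c=shot(n,n+'0.png');print(n,c['k1'],c['fx'],np.round(c['W'],3).tolist())
E
```

```text
{'time_s': 0.0, 'q': array([-1.52628213e+00,  1.81540770e-01,  1.60801607e+00,  2.64066312e-05,
        1.35377551e+00, -2.06262423e-01]), 'dq': array([-0.00127585, -0.00030731, -0.00123778,  0.00048272,  0.00060636,
       -0.00018549]), 'joint_efforts': array([ 1.81745701e-03, -4.44867289e+01, -3.51332831e+01, -2.18539776e-04,
        9.15440643e-03, -2.62585473e-05]), 'eef_pos': array([ 0.14271162, -0.55646273,  0.24138038]), 'eef_rot': array([ 0.08781641,  0.70161418,  0.08904107, -0.70149662]), 'wrist_force': array([-0.99248944,  0.0220393 ,  0.42725193]), 'torque': array([ 0.01553999, -0.00612936,  0.00165187]), 'opening': 0.9988203956928309}
scene -0.034727404290479345 431.819258796463 [[-0.757, 0.475, -0.449, 1.071], [0.653, 0.533, -0.538, 0.622], [-0.017, -0.7, -0.713, 0.879], [0.0, 0.0, 0.0, 1.0]]
side -0.08613266941433438 453.32684066864664 [[1.0, 0.002, 0.01, 0.556], [-0.007, -0.514, 0.858, -0.811], [0.007, -0.858, -0.514, 0.537], [0.0, 0.0, 0.0, 1.0]]
wrist -0.0433177732169157 280.91953389002873 [[0.248, -0.918, -0.31, 0.223], [-0.969, -0.235, -0.079, -0.536], [-0.001, 0.32, -0.947, 0.372], [0.0, 0.0, 0.0, 1.0]]
```

View pics/scene0.png

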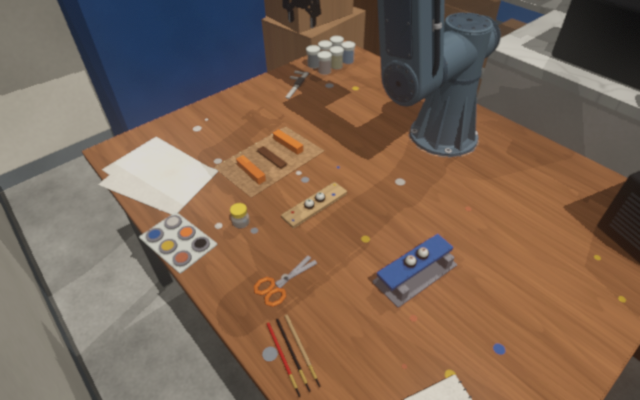

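View pics/side0.png

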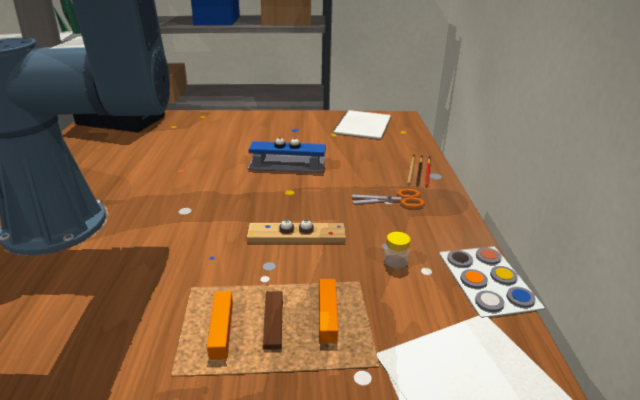

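View pics/wrist0.png

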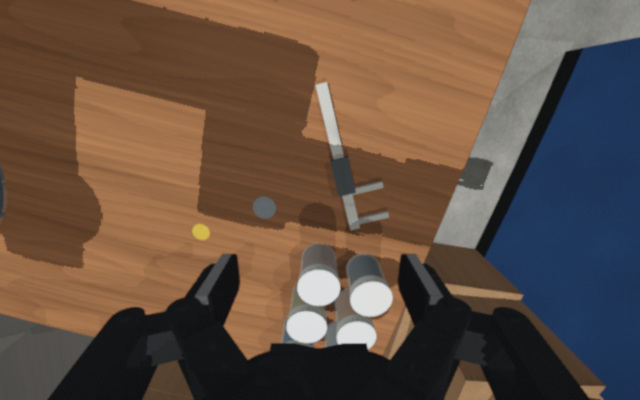

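Scene and side views show two orange sticks on the mat (side: 220,324 and 328,310), with the dark strip between them. The lower board is at (296,233) and the blue board on its stand at (288,150). Next I'll measure their poses.

```bash
cat > m.py <<'E'
from h import *
def rects(c,P,mask,zlo,zhi,zplane,mina=40):
    Z=P[:,:,2]; m=(mask&(Z>zlo)&(Z<zhi)).astype(np.uint8)
    n,l,s,_=cv2.connectedComponentsWithStats(m)
    out=[]
    for i in range(1,n):
        if s[i,4]<mina: continue
        v,u=np.where(l==i)
        q=plane(c,u,v,zplane)[:,:2]
        (cx,cy),(w,h),a=cv2.minAreaRect((q*1000).astype(np.float32))
        if w<h: w,h,a=h,w,a+90
        a=(a+90)%180-90
        z=np.median(Z[l==i])*1000
        out.append((round(cx,1),round(cy,1),round(w,1),round(h,1),round(a,1),round(float(z),1),s[i,4],(int(u.mean()),int(v.mean()))))
    return out
def report(c):
    P=cloud(c); hsv=cv2.cvtColor(c['img'],cv2.COLOR_RGB2HSV);H,S,V=[hsv[:,:,i].astype(int) for i in range(3)]
    X,Y=P[:,:,0],P[:,:,1]
    on=(X>0.2)&(X<0.9)&(abs(Y)<.5)
    print(' orange',[r for r in rects(c,P,on&(H<16)&(S>200)&(V>120),.022,.08,.031)])
    print(' blue',rects(c,P,on&(H>100)&(H<130)&(S>120),.047,.11,.055))
    print(' wood',rects(c,P,on&(H>8)&(H<30)&(S<170)&(V>100),.009,.020,.014,150))
    print(' dark',rects(c,P,on&(V<95),.009,.020,.015,60))
E
python3 - <<'E'
from m import *
for n in ['scene','side']:
    c=shot(n,n+'1.png');print(n);report(c)
E
```

```text
scene
 orange []
 blue [(507.5, 299.5, 192.4, 49.5, -5.7, 52.9, np.int32(995), (413, 262))]
 wood [(504.5, -278.3, 122.4, 25.6, -87.7, 12.4, np.int32(182), (272, 155)), (537.7, -31.7, 199.0, 56.2, 0.5, 11.7, np.int32(787), (313, 204))]
 dark []
side
 orange [(578.7, -247.4, 79.1, 23.5, 71.0, 29.8, np.int32(62), (321, 289)), (424.0, -311.1, 122.0, 28.0, -87.9, 28.6, np.int32(166), (221, 335)), (595.3, -325.7, 45.6, 21.2, 47.1, 29.3, np.int32(77), (328, 330))]
 blue [(502.8, 282.6, 196.5, 66.3, -5.9, 54.4, np.int32(643), (287, 148))]
 wood [(534.1, -42.7, 199.4, 58.2, 0.2, 13.8, np.int32(1273), (296, 231)), (500.0, -284.2, 117.9, 27.5, 89.5, 14.8, np.int32(598), (271, 310)), (866.0, -247.9, 31.5, 29.7, -1.1, 11.5, np.int32(192), (489, 298))]
 dark [(847.6, -132.4, 30.0, 29.0, -33.0, 10.8, np.int32(124), (460, 257)), (505.8, -342.0, 25.7, 25.6, 73.1, 13.7, np.int32(93), (271, 343))]
```

```bash
cat >> h.py <<'E'
def go(target,Rt=None):
    """remaining shift in tool axes, turn rotvec deg to Rt"""
    o=ctrl.get_obs();Rm=rot(o['eef_rot'])
    s=Rm.T@(np.array(target)-o['eef_pos'])
    print('t',round(o['time_s'],2),'pos',o['eef_pos'].round(4),'open',round(o['opening'],3),'F',o['wrist_force'].round(1))
    print('shift tool',s.round(4))
    if Rt is not None: print('turn deg',np.degrees(R.from_matrix(Rm.T@Rt).as_rotvec()).round(2))
def down(yaw):
    """tool x down, tool y along world yaw (deg)"""
    a=np.radians(yaw);x=np.array([0,0,-1.]);y=np.array([np.cos(a),np.sin(a),0]);return np.c_[x,y,np.cross(x,y)]
E
python3 - <<'E'
from h import *
c=camera('wrist');print(np.round(c['hand_eye'],3))
print(rot(ctrl.get_obs()['eef_rot']).round(3))
for y in (0,180,90,-90): print(y);go([.40,-.29,.30],down(y))
E
```

```text
[[-0.001 -0.32   0.947 -0.131]
 [ 1.    -0.001  0.001  0.   ]
 [ 0.     0.947  0.32  -0.083]
 [ 0.     0.     0.     1.   ]]
[[-0.     0.248 -0.969]
 [ 0.001 -0.969 -0.248]
 [-1.    -0.001 -0.   ]]
0
t 0.3 pos [ 0.1427 -0.5568  0.242 ] open 1.003 F [-0.2  0.3 -0.3]
shift tool [-0.0579 -0.1947 -0.3155]
turn deg [-7.563e+01 -3.000e-02  3.000e-02]
180
t 0.3 pos [ 0.1427 -0.5568  0.242 ] open 1.003 F [-0.2  0.3 -0.3]
shift tool [-0.0579 -0.1947 -0.3155]
turn deg [1.0437e+02 3.0000e-02 3.0000e-02]
90
t 0.3 pos [ 0.1427 -0.5568  0.242 ] open 1.003 F [-0.2  0.3 -0.3]
shift tool [-0.0579 -0.1947 -0.3155]
turn deg [-1.6563e+02 -5.0000e-02 -0.0000e+00]
-90
t 0.3 pos [ 0.1427 -0.5568  0.242 ] open 1.003 F [-0.2  0.3 -0.3]
shift tool [-0.0579 -0.1947 -0.3155]
turn deg [14.37 -0.    0.04]
```

Request:
drive_tool(
  increments=[
    [0.0078, -0.0128, -0.0494, 0, 0, 0, 0.1],
    [0.0078, -0.0128, -0.0494, 0, 0, 0, 0.1],
    [0.0078, -0.0128, -0.0494, 0, 0, 0, 0.1],
    [0.0078, -0.0128, -0.0494, 0, 0, 0, 0.1],
    [0.0078, -0.0128, -0.0494, 0, 0, 0, 0.1],
    [0.0078, -0.0128, -0.0494, 0, 0, 0, 0.1],
    [0.0078, -0.0128, -0.0494, 0, 0, 0, 0.1],
    [0.0078, -0.0128, -0.0494, 0, 0, 0, 0.1],
  ],
)

```text
time_s: 1.3
eef_pos: [0.5015, -0.3588, 0.1797]
eef_rot: [0.089, 0.702, 0.088, -0.702]
wrist_force: [0.1, -0.7, 0.4]
opening: 0.552
```

Request:
drive_tool(
  increments=[
    [0, 0, 0, -9.45, 0, 0, 0.1],
    [0, 0, 0, -9.45, 0, 0, 0.1],
    [0, 0, 0, -9.45, 0, 0, 0.1],
    [0, 0, 0, -9.45, 0, 0, 0.1],
    [0, 0, 0, -9.45, 0, 0, 0.1],
    [0, 0, 0, -9.45, 0, 0, 0.1],
    [0, 0, 0, -9.45, 0, 0, 0.1],
    [0, 0, 0, -9.45, 0, 0, 0.1],
    [0, 0, 0, 0, 0, 0, 0.1],
    [0, 0, 0, 0, 0, 0, 0.1],
  ],
)

```text
time_s: 2.55
eef_pos: [0.5001, -0.3597, 0.1798]
eef_rot: [-0.499, -0.501, -0.499, 0.501]
wrist_force: [-0.1, 0.1, 0.3]
opening: 0.55
```

Run:
```python
from m import *
go([.5,-.36,.18],down(0))
c=shot('wrist','w1.png');report(c)
```

```text
t 2.55 pos [ 0.5001 -0.3597  0.1798] open 0.55 F [-0.1  0.1  0.3]
shift tool [-0.0002 -0.0001  0.0003]
turn deg [-0.21 -0.01  0.01]
 orange []
 blue []
 wood []
 dark [(577.8, -272.4, 116.1, 4.1, 89.5, 15.0, np.int32(341), (395, 94)), (504.1, -284.6, 118.9, 27.8, -87.9, 14.1, np.int32(3240), (320, 107)), (437.4, -304.3, 117.7, 3.0, -86.3, 14.6, np.int32(258), (256, 128))]
```

View pics/w1.png

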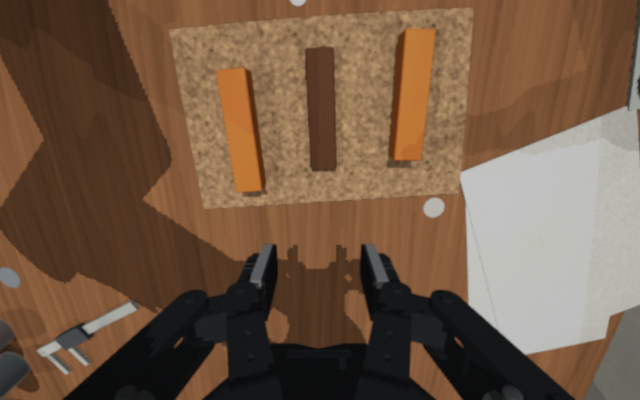

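The wrist view shows the left stick at (240,130), the dark strip at (320,107) and the right stick at (415,95), all on the mat.

```bash
sed -i 's/(H<16)&(S>200)&(V>120),.022,.08,.031/(H<18)\&(S>165)\&(V>110),.026,.08,zo/; s/def report(c):/def report(c,zo=.031):/' m.py
python3 - <<'E'
from m import *
c=shot('wrist','w2.png')
P=cloud(c);h=cv2.cvtColor(c['img'],cv2.COLOR_RGB2HSV)
for u,v in((240,130),(415,95),(415,140),(200,60)):print(h[v,u],P[v,u].round(4))
report(c)
E
```

```text
[ 15 181 190] [ 0.4245 -0.3006  0.0304]
[ 14 183 189] [ 0.5927 -0.2686  0.0299]
[ 14 183 190] [ 0.5963 -0.3106  0.0314]
[ 15 110 153] [ 0.3829 -0.2335  0.0046]
 orange [(590.8, -271.6, 118.4, 28.1, 89.3, 30.1, np.int32(3806), (413, 92)), (424.6, -304.1, 118.4, 27.7, -86.1, 30.1, np.int32(3416), (239, 128))]
 blue []
 wood []
 dark [(577.8, -272.4, 116.1, 3.7, 89.2, 14.7, np.int32(335), (395, 94)), (504.1, -284.5, 118.8, 27.8, -87.8, 14.1, np.int32(3240), (320, 107)), (437.3, -303.2, 115.5, 3.0, -86.1, 14.4, np.int32(258), (256, 128))]
```

Request:
drive_tool(
  increments=[
    [0, -0.0378, -0.0279, 0, 0, 0, 0.1],
    [0, -0.0378, -0.0279, 0, 0, 0, 0.1],
    [0, 0, 0, -4.1, 0, 0, 0.1],
    [0.04, 0, 0, 0, 0, 0, 0.1],
    [0.04, 0, 0, 0, 0, 0, 0.1],
    [0.03, 0, 0, 0, 0, 0, 0.1],
    [0, 0, 0, 0, 0, 0, 0.1],
    [0, 0, 0, 0, 0, 0, 0.1],
  ],
)

```text
time_s: 3.65
eef_pos: [0.4252, -0.3046, 0.0711]
eef_rot: [0.518, 0.482, 0.517, -0.482]
wrist_force: [0.9, -0.8, 0.3]
opening: 0.551
```

Run:
```python
from m import *
go([.4246,-.304,.019],down(3.9))
c=shot('wrist','w3.png');report(c)
```

```text
t 3.65 pos [ 0.4252 -0.3046  0.0711] open 0.551 F [ 0.9 -0.8  0.3]
shift tool [ 0.0521 -0.0006 -0.0007]
turn deg [ 0.14  0.07 -0.06]
 orange [(589.2, -270.8, 118.0, 30.2, 89.9, 30.2, np.int32(6345), (568, 192)), (423.4, -302.3, 118.1, 27.3, -86.1, 30.2, np.int32(6586), (314, 219))]
 blue []
 wood []
 dark [(501.8, -283.3, 117.6, 28.8, -88.0, 14.1, np.int32(4435), (424, 194)), (577.8, -262.7, 82.6, 11.4, 89.1, 14.6, np.int32(1334), (537, 177)), (516.6, -325.4, 31.3, 1.9, -88.8, 14.1, np.int32(63), (434, 258))]
```

View pics/w3.png

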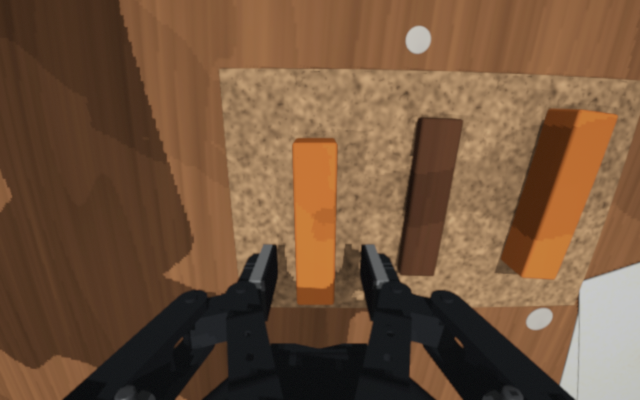

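The stick lies midway between the fingers (column 315 against finger centre 318) and the strip is clear of them. Descending to grip.

Request:
drive_tool(
  increments=[
    [0.02, -0.0014, -0.0015, 0, 0, 0, 0.1],
    [0.02, 0, 0, 0, 0, 0, 0.1],
    [0.011, 0, 0, 0, 0, 0, 0.1],
    [0, 0, 0, 0, 0, 0, 0.1],
    [0, 0, 0, 0, 0, 0, -1],
    [0, 0, 0, 0, 0, 0, -1],
    [0, 0, 0, 0, 0, 0, -1],
    [0, 0, 0, 0, 0, 0, -1],
  ],
)

```text
time_s: 4.7
eef_pos: [0.4239, -0.3034, 0.0201]
eef_rot: [0.518, 0.482, 0.517, -0.482]
wrist_force: [-0.3, 0.2, 6.7]
opening: 0.311
```

Request:
drive_tool(
  increments=[
    [-0.02, 0, 0, 0, 0, 0, -1],
    [-0.03, 0, 0, 0, 0, 0, -1],
    [-0.03, 0, 0, 0, 0, 0, -1],
    [-0.03, 0, 0, 0, 0, 0, -1],
    [0, 0, 0, 0, 0, 0, -1],
    [0, 0, 0, 0, 0, 0, -1],
  ],
)

```text
time_s: 5.45
eef_pos: [0.4226, -0.302, 0.1281]
eef_rot: [0.517, 0.482, 0.518, -0.482]
wrist_force: [-0.1, -0.0, -0.8]
opening: 0.313
```

Run:
```python
from m import *
go([.40,-.17,.14],down(0))
c=shot('wrist','w4.png');report(c,.15)
```

```text
t 5.45 pos [ 0.4226 -0.302   0.1281] open 0.313 F [-0.1 -0.  -0.8]
shift tool [-0.0118 -0.0132 -0.1333]
turn deg [ 4.07 -0.05  0.04]
 orange [(499.7, -244.1, 56.4, 14.0, 89.7, 30.1, np.int32(4095), (515, 177))]
 blue []
 wood []
 dark [(502.2, -283.1, 117.3, 28.1, -87.5, 14.1, np.int32(3732), (407, 178)), (578.1, -253.5, 53.7, 8.9, 89.1, 14.8, np.int32(431), (495, 160))]
```

View pics/w4.png

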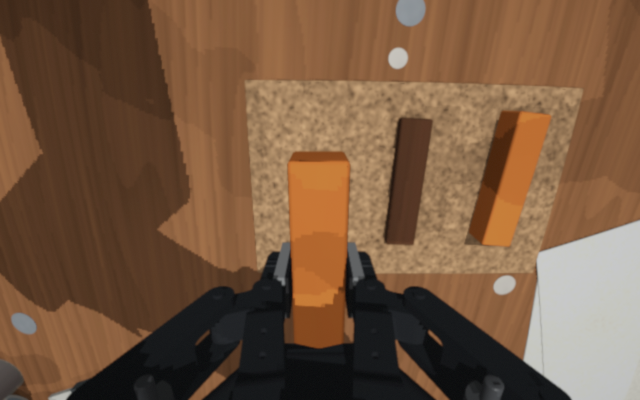

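Request:
drive_tool(
  increments=[
    [-0.022, 0, 0, 4.1, 0, 0, -1],
    [0, 0.0125, -0.044, 0, 0, 0, -1],
    [0, 0.0125, -0.044, 0, 0, 0, -1],
    [0, 0.0125, -0.044, 0, 0, 0, -1],
    [0, 0, 0, 0, 0, 0, -1],
    [0, 0, 0, 0, 0, 0, -1],
  ],
)

```text
time_s: 6.25
eef_pos: [0.4602, -0.1705, 0.15]
eef_rot: [0.5, 0.5, 0.501, -0.5]
wrist_force: [-0.0, -0.2, -1.0]
opening: 0.314
```

Run:
```python
from m import *
go([.46,-.17,.15],down(0))
c=shot('wrist','w5.png');report(c,.15)
P=cloud(c);h=cv2.cvtColor(c['img'],cv2.COLOR_RGB2HSV)
for n in ['wrist']:
    for u,v in((400,100),(350,110)):print(h[v,u],P[v,u].round(4))
```

```text
t 6.25 pos [ 0.4602 -0.1705  0.15  ] open 0.314 F [-0.  -0.2 -1. ]
shift tool [ 0.     -0.0002 -0.0005]
turn deg [ 0.01 -0.03  0.08]
 orange [(528.9, -173.5, 44.3, 14.7, 89.1, 30.2, np.int32(1669), (444, 265))]
 blue []
 wood [(535.1, -38.1, 198.8, 53.7, 0.3, 13.1, np.int32(12704), (401, 43))]
 dark [(513.2, -47.5, 28.7, 10.9, -18.6, 15.7, np.int32(68), (375, 56)), (551.0, -47.9, 25.0, 8.0, -28.5, 16.2, np.int32(88), (420, 56)), (710.0, -125.9, 44.8, 22.7, -84.4, 14.7, np.int32(401), (571, 145)), (578.1, -249.8, 66.1, 5.7, 89.6, 14.4, np.int32(203), (425, 261)), (503.5, -231.0, 22.2, 19.7, 3.4, 14.1, np.int32(205), (361, 244)), (496.8, -323.8, 36.9, 9.6, -88.1, 14.4, np.int32(127), (348, 320))]
[ 13 143 130] [ 0.5383 -0.0837 -0.    ]
[ 13 140 144] [ 0.4912 -0.0931 -0.0012]
```

View pics/w5.png

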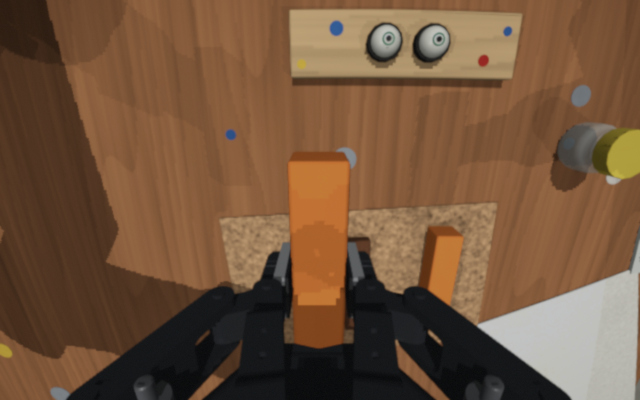

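The lower board spans columns 290–522 and rows 10–80. It measures 199x54 mm with its centre at (0.535,-0.038), and the held stick is straight in the jaws. Next I'll check where the held stick's ends are.

Run:
```python
from m import *
c=shot('wrist','w6.png');o=ctrl.get_obs()
hsv=cv2.cvtColor(c['img'],cv2.COLOR_RGB2HSV)
print(hsv[145:175,320].tolist())
P=cloud(c)
for v in (153,156,160,163,170,200,240,280,300):print(v,P[v,305].round(4),P[v,335].round(4))
print(o['eef_pos'])
```

```text
[[13, 140, 144], [13, 140, 144], [13, 140, 144], [13, 140, 144], [13, 142, 144], [13, 144, 142], [13, 159, 136], [12, 185, 128], [12, 198, 126], [12, 198, 125], [12, 198, 126], [12, 197, 127], [12, 197, 128], [12, 200, 129], [12, 196, 134], [12, 197, 150], [13, 191, 175], [13, 187, 190], [13, 185, 194], [14, 184, 194], [14, 184, 194], [14, 183, 194], [14, 183, 194], [14, 183, 194], [14, 183, 194], [14, 183, 194], [14, 183, 194], [14, 183, 194], [14, 183, 194], [14, 183, 194]]
153 [ 0.4544 -0.1117  0.141 ] [ 0.4694 -0.112   0.1397]
156 [ 0.4547 -0.1121  0.1476] [ 0.4688 -0.1117  0.1497]
160 [ 0.4552 -0.1118  0.159 ] [ 0.4684 -0.112   0.1584]
163 [ 0.4552 -0.113   0.1596] [ 0.4683 -0.1129  0.1605]
170 [ 0.4552 -0.116   0.1601] [ 0.4684 -0.1162  0.1594]
200 [ 0.455  -0.1299  0.1603] [ 0.4686 -0.1299  0.1603]
240 [ 0.4546 -0.15    0.1604] [ 0.469  -0.1503  0.16  ]
280 [ 0.4543 -0.1722  0.1608] [ 0.4694 -0.1732  0.1594]
300 [ 0.454  -0.1854  0.1596] [ 0.4696 -0.1848  0.1603]
[ 0.46026246 -0.17136848  0.15038762]
```

Request:
drive_tool(
  increments=[
    [0, -0.0027, -0.0333, -0.3, 0, 0, -1],
    [0, 0, -0.05, 0, 0, 0, -1],
    [0, 0, -0.05, 0, 0, 0, -1],
    [0.04, 0, 0, 0, 0, 0, -1],
    [0.04, 0, 0, 0, 0, 0, -1],
    [0.02, 0, 0, 0, 0, 0, -1],
    [0, 0, 0, 0, 0, 0, -1],
    [0, 0, 0, 0, 0, 0, -1],
  ],
)

```text
time_s: 7.35
eef_pos: [0.4582, -0.0381, 0.0516]
eef_rot: [0.501, 0.499, 0.501, -0.499]
wrist_force: [-0.2, -0.4, 0.9]
opening: 0.312
```

Run:
```python
from m import *
go([.4576,-.0381,.031],down(0.3))
for n in('side','scene'):
    c=shot(n,n+'7.png');cv2.imwrite('pics/crop_%s7.png'%n,cv2.resize(c['img'][120:300,220:420] if n=='side' else c['img'][130:270,220:400],None,fx=3,fy=3)[:,:,::-1])
```

```text
t 7.35 pos [ 0.4582 -0.0381  0.0516] open 0.312 F [-0.2 -0.4  0.9]
shift tool [ 0.0206 -0.0006 -0.    ]
turn deg [-0.1   0.02 -0.06]
```

View pics/crop_side7.png

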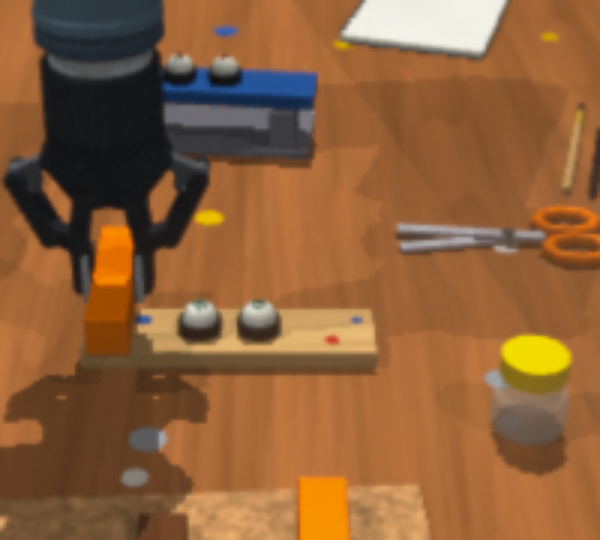

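The stick hovers over the board's left bare end, square to it and clear of the eyes. Lowering it gently.

Request:
drive_tool(
  increments=[
    [0.01, -0.0006, 0, 0, 0, 0, -1],
    [0.005, 0, 0, 0, 0, 0, -1],
    [0.002, 0, 0, 0, 0, 0, -1],
    [0.001, 0, 0, 0, 0, 0, -1],
    [0.001, 0, 0, 0, 0, 0, -1],
    [0, 0, 0, 0, 0, 0, -1],
    [0, 0, 0, 0, 0, 0, -1],
  ],
)

```text
time_s: 8.32
eef_pos: [0.457, -0.0373, 0.032]
eef_rot: [0.501, 0.499, 0.501, -0.499]
wrist_force: [-0.9, 0.1, -0.1]
opening: 0.315
```

Request:
drive_tool(
  increments=[
    [0.001, 0, 0, 0, 0, 0, -1],
    [0.0005, 0, 0, 0, 0, 0, -1],
    [0, 0, 0, 0, 0, 0, -1],
    [0, 0, 0, 0, 0, 0, -1],
  ],
)

```text
time_s: 8.82
eef_pos: [0.4571, -0.0373, 0.0311]
eef_rot: [0.501, 0.499, 0.501, -0.499]
wrist_force: [-2.8, 1.4, 8.1]
opening: 0.316
```

Contact felt at 8 N. Opening part-way, then lifting.

Request:
drive_tool(
  increments=[
    [0, 0, 0, 0, 0, 0, -0.15],
    [0, 0, 0, 0, 0, 0, -0.15],
    [0, 0, 0, 0, 0, 0, -0.15],
    [-0.01, 0, 0, 0, 0, 0, -0.15],
    [-0.03, 0, 0, 0, 0, 0, -0.15],
    [-0.05, 0, 0, 0, 0, 0, -0.15],
    [-0.05, 0, 0, 0, 0, 0, 0.1],
    [0, 0, 0.045, 0, 0, 0, 0.1],
    [0, 0, 0.045, 0, 0, 0, 0.1],
    [0, 0, 0, 0, 0, 0, 0.1],
  ],
)

```text
time_s: 10.07
eef_pos: [0.4576, -0.1298, 0.1714]
eef_rot: [0.501, 0.5, 0.5, -0.5]
wrist_force: [-0.2, 0.8, 0.2]
opening: 0.551
```

Run:
```python
from m import *
go([.591,-.271,.13],down(-.7))
c=shot('wrist','w8.png');report(c,.042);print('B');report(c,.031)
```

```text
t 10.07 pos [ 0.4576 -0.1298  0.1714] open 0.551 F [-0.2  0.8  0.2]
shift tool [0.0418 0.1332 0.1413]
turn deg [ 0.76  0.08 -0.08]
 orange [(457.9, -38.1, 118.0, 27.8, -89.7, 41.0, np.int32(4127), (317, 92)), (585.0, -226.3, 48.9, 26.9, 89.2, 30.2, np.int32(838), (433, 275))]
 blue []
 wood [(439.1, -37.7, 53.1, 6.7, -89.4, 13.1, np.int32(401), (298, 92)), (554.0, -37.3, 161.0, 53.2, 0.3, 13.1, np.int32(7439), (418, 93)), (859.3, -243.2, 32.9, 21.9, -66.9, 10.6, np.int32(281), (632, 270))]
 dark [(709.5, -123.9, 45.3, 23.0, 87.8, 14.8, np.int32(319), (547, 177)), (503.3, -281.4, 121.2, 27.0, -87.3, 14.3, np.int32(1529), (353, 302))]
B
 orange [(457.9, -37.7, 123.0, 29.0, -89.7, 41.0, np.int32(4127), (317, 92)), (590.4, -233.8, 51.0, 28.1, 89.2, 30.2, np.int32(838), (433, 275))]
 blue []
 wood [(439.1, -37.7, 53.1, 6.7, -89.4, 13.1, np.int32(401), (298, 92)), (554.0, -37.3, 161.0, 53.2, 0.3, 13.1, np.int32(7439), (418, 93)), (859.3, -243.2, 32.9, 21.9, -66.9, 10.6, np.int32(281), (632, 270))]
 dark [(709.5, -123.9, 45.3, 23.0, 87.8, 14.8, np.int32(319), (547, 177)), (503.3, -281.4, 121.2, 27.0, -87.3, 14.3, np.int32(1529), (353, 302))]
```

View pics/w8.png

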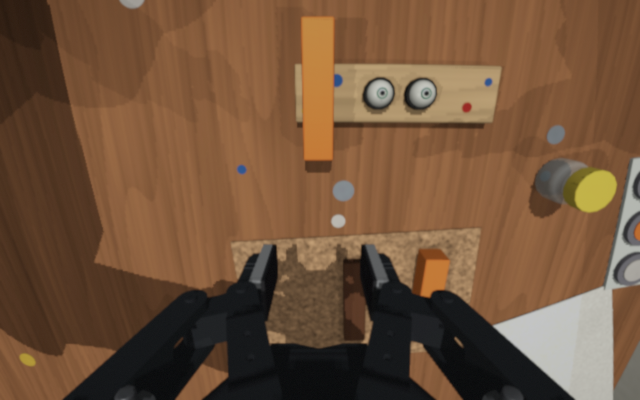

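Stick A lies 77 mm left of the board's centre, square to it (-89.7° against 0.3°) and clear of the eyes. Next is stick B.

Request:
drive_tool(
  increments=[
    [0, 0.0443, 0.047, 0.7, 0, 0, 0.1],
    [0, 0.0443, 0.047, 0, 0, 0, 0.1],
    [0, 0.0443, 0.047, 0, 0, 0, 0.1],
    [0.05, 0, 0, 0, 0, 0, 0.1],
    [0.05, 0, 0, 0, 0, 0, 0.1],
    [0, 0, 0, 0, 0, 0, 0.1],
    [0, 0, 0, 0, 0, 0, 0.1],
  ],
)

```text
time_s: 11.0
eef_pos: [0.5865, -0.2638, 0.0723]
eef_rot: [0.499, 0.502, 0.498, -0.501]
wrist_force: [0.9, -0.7, 0.5]
opening: 0.551
```

Run:
```python
from m import *
go([.5905,-.271,.02],down(-.6))
c=shot('wrist','w9.png');report(c)
```

```text
t 11.0 pos [ 0.5865 -0.2638  0.0723] open 0.551 F [ 0.9 -0.7  0.5]
shift tool [0.0523 0.0039 0.0071]
turn deg [ 0.22  0.05 -0.09]
 orange [(592.0, -270.1, 119.2, 27.2, 89.3, 30.2, np.int32(6255), (325, 230))]
 blue []
 wood []
 dark [(714.9, -138.7, 41.7, 15.6, -41.5, 14.4, np.int32(699), (519, 28)), (506.0, -275.4, 105.1, 28.7, -87.9, 14.1, np.int32(4544), (207, 229))]
```

View pics/w9.png

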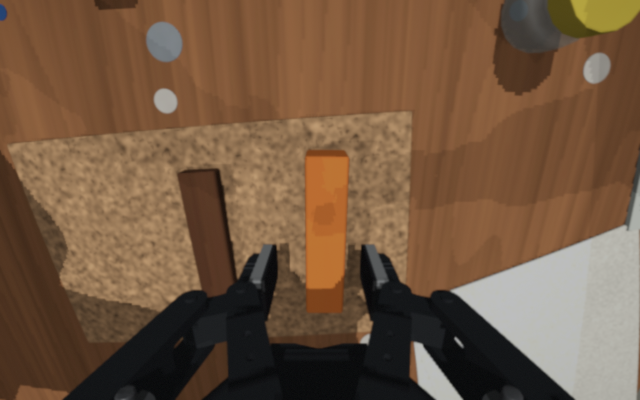

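Stick B is at column 326 and the strip is clear of the left finger. Shifting 5 mm and descending to grip.

Request:
drive_tool(
  increments=[
    [0, 0.005, 0.0068, 0.2, 0, 0, 0.1],
    [0.02, 0, 0, 0, 0, 0, 0.1],
    [0.02, 0, 0, 0, 0, 0, 0.1],
    [0.0115, 0, 0, 0, 0, 0, 0.1],
    [0, 0, 0, 0, 0, 0, 0.1],
    [0, 0, 0, 0, 0, 0, -1],
    [0, 0, 0, 0, 0, 0, -1],
    [0, 0, 0, 0, 0, 0, -1],
    [0, 0, 0, 0, 0, 0, -1],
  ],
)

```text
time_s: 12.18
eef_pos: [0.5906, -0.2711, 0.0194]
eef_rot: [0.498, 0.503, 0.497, -0.503]
wrist_force: [-0.5, 0.3, 1.4]
opening: 0.311
```

Request:
drive_tool(
  increments=[
    [-0.02, 0, 0, 0, 0, 0, -1],
    [-0.04, 0, 0, 0, 0, 0, -1],
    [-0.05, 0, 0, 0, 0, 0, -1],
    [-0.02, 0, 0, -0.7, 0, 0, -1],
    [0, 0.007, -0.05, 0, 0, 0, -1],
    [0, 0.007, -0.05, 0, 0, 0, -1],
    [0, 0, 0, 0, 0, 0, -1],
    [0, 0, 0, 0, 0, 0, -1],
  ],
)

```text
time_s: 13.18
eef_pos: [0.6041, -0.171, 0.1488]
eef_rot: [0.501, 0.499, 0.501, -0.5]
wrist_force: [0.2, 0.0, -0.9]
opening: 0.314
```

Run:
```python
from m import *
go([.6124,-.0381,.031],down(.3))
c=shot('wrist','w10.png');o=ctrl.get_obs();P=cloud(c)
for v in (153,156,160,163,170,200,240,280,300):print(v,(P[v,305]-o['eef_pos']).round(4),(P[v,335]-o['eef_pos']).round(4))
report(c,.042)
```

```text
t 13.18 pos [ 0.6041 -0.171   0.1488] open 0.314 F [ 0.2  0.  -0.9]
shift tool [ 0.1178  0.0086 -0.133 ]
turn deg [-0.18  0.02  0.02]
153 [-0.0059  0.0603 -0.0074] [ 0.0088  0.0603 -0.0074]
156 [-0.0056  0.0602  0.0002] [0.0084 0.0603 0.0008]
160 [-0.0052  0.06    0.0093] [0.0079 0.0601 0.0094]
163 [-0.0052  0.0589  0.0102] [0.0078 0.059  0.0108]
170 [-0.0051  0.0561  0.0115] [0.0079 0.056  0.0111]
200 [-0.0054  0.0421  0.0108] [0.0082 0.0422 0.011 ]
240 [-0.0056  0.0222  0.0112] [0.0086 0.0219 0.0104]
280 [-0.0059  0.      0.0113] [ 0.0091 -0.0002  0.011 ]
300 [-0.0061 -0.0122  0.0112] [nan nan nan]
 orange [(459.3, -54.5, 86.1, 27.8, -89.9, 41.0, np.int32(3965), (133, 57))]
 blue []
 wood [(553.5, -37.9, 164.5, 53.4, -0.1, 13.0, np.int32(10121), (265, 41)), (866.7, -242.0, 32.8, 31.4, -1.1, 10.7, np.int32(560), (554, 253))]
 dark [(490.5, -50.7, 92.6, 43.3, -89.7, 17.1, np.int32(380), (167, 59)), (519.9, -49.0, 28.6, 13.0, 24.2, 13.5, np.int32(178), (219, 58)), (558.1, -48.1, 27.7, 9.2, 14.3, 14.9, np.int32(69), (267, 56)), (887.8, -111.5, 33.7, 13.8, 89.5, 9.7, np.int32(194), (609, 136)), (709.2, -123.8, 40.4, 14.5, 86.6, 14.4, np.int32(180), (427, 140)), (845.9, -121.9, 44.7, 38.5, 0.7, 10.2, np.int32(1196), (567, 145)), (504.9, -256.1, 69.7, 28.0, -87.4, 14.1, np.int32(1249), (226, 263))]
```

View pics/w10.png

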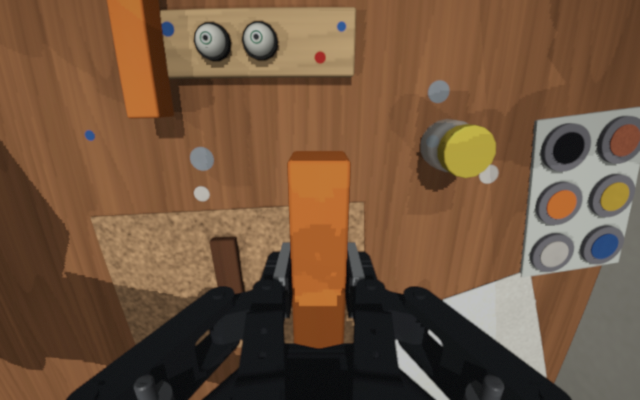

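Request:
drive_tool(
  increments=[
    [0, 0.0087, -0.033, -0.2, 0, 0, -1],
    [0, 0, -0.05, 0, 0, 0, -1],
    [0, 0, -0.05, 0, 0, 0, -1],
    [0.04, 0, 0, 0, 0, 0, -1],
    [0.04, 0, 0, 0, 0, 0, -1],
    [0.02, 0, 0, 0, 0, 0, -1],
    [0, 0, 0, 0, 0, 0, -1],
    [0, 0, 0, 0, 0, 0, -1],
  ],
)

```text
time_s: 14.22
eef_pos: [0.6137, -0.0388, 0.0504]
eef_rot: [0.502, 0.499, 0.5, -0.499]
wrist_force: [-0.5, -0.1, -0.6]
opening: 0.316
```

Run:
```python
from m import *
go([.6128,-.0381,.031],down(0.3))
c=shot('side','side11.png');cv2.imwrite('pics/crop_side11.png',cv2.resize(c['img'][120:300,220:420],None,fx=3,fy=3)[:,:,::-1])
```

```text
t 14.22 pos [ 0.6137 -0.0388  0.0504] open 0.316 F [-0.5 -0.1 -0.6]
shift tool [ 0.0194 -0.001  -0.0007]
turn deg [-0.08  0.04 -0.14]
```

View pics/crop_side11.png

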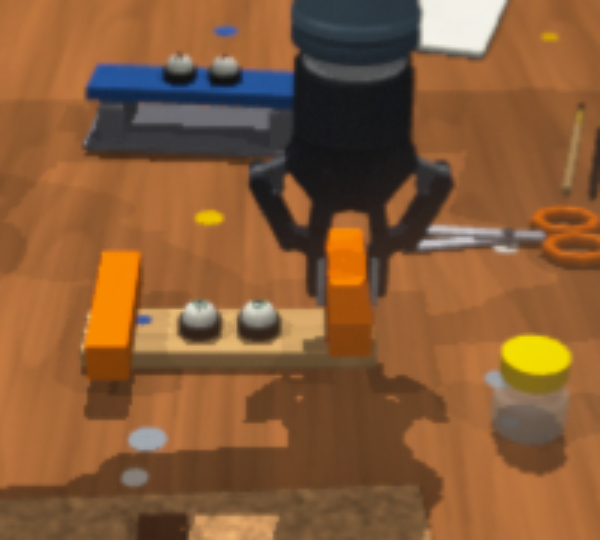

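Stick B is over the right bare end and aligned. Lowering it.

Request:
drive_tool(
  increments=[
    [0.01, -0.001, -0.0007, 0, 0, 0, -1],
    [0.005, 0, 0, 0, 0, 0, -1],
    [0.003, 0, 0, 0, 0, 0, -1],
    [0.001, 0, 0, 0, 0, 0, -1],
    [0, 0, 0, 0, 0, 0, -1],
    [0, 0, 0, 0, 0, 0, -1],
  ],
)

```text
time_s: 15.02
eef_pos: [0.6114, -0.0371, 0.0304]
eef_rot: [0.501, 0.499, 0.501, -0.499]
wrist_force: [-3.3, 0.4, 5.5]
opening: 0.312
```

Request:
drive_tool(
  increments=[
    [0, 0, 0, 0, 0, 0, -0.15],
    [0, 0, 0, 0, 0, 0, -0.15],
    [0, 0, 0, 0, 0, 0, -0.15],
    [-0.01, 0, 0, 0, 0, 0, -0.15],
    [-0.03, 0, 0, 0, 0, 0, -0.15],
    [-0.05, 0, 0, 0, 0, 0, -0.15],
    [-0.05, 0, 0, 0, 0, 0, 0.5],
    [0, -0.04, 0.045, 0, 0, 0, 0.7],
    [0, -0.04, 0.045, 0, 0, 0, 0.7],
    [0, 0, 0, 0, 0, 0, 0.7],
  ],
)

```text
time_s: 16.27
eef_pos: [0.53, -0.1302, 0.1707]
eef_rot: [0.5, 0.5, 0.5, -0.5]
wrist_force: [0.0, 0.1, 0.5]
opening: 0.849
```

Run:
```python
from m import *
go([.5905,-.271,.13],down(-.7))
c=shot('wrist','w12.png');report(c,.042)
```

```text
t 16.27 pos [ 0.53   -0.1302  0.1707] open 0.849 F [0.  0.1 0.5]
shift tool [0.0408 0.0605 0.1408]
turn deg [ 0.72  0.05 -0.  ]
 orange [(459.0, -38.0, 118.4, 28.3, -89.6, 41.0, np.int32(4572), (235, 86)), (611.4, -37.1, 118.1, 28.7, -89.4, 41.1, np.int32(4514), (411, 86))]
 blue []
 wood [(535.4, -37.2, 128.5, 53.0, 0.3, 13.1, np.int32(5907), (324, 91)), (866.5, -241.5, 32.6, 31.4, -70.0, 10.7, np.int32(415), (586, 272))]
 dark [(471.4, -65.3, 63.6, 1.5, -89.4, 18.0, np.int32(74), (258, 122)), (710.8, -122.2, 44.8, 20.8, 81.6, 15.1, np.int32(236), (485, 175)), (847.4, -123.9, 33.0, 32.9, -72.2, 10.6, np.int32(606), (603, 181)), (504.3, -281.6, 121.3, 28.2, -87.9, 14.2, np.int32(1807), (296, 300))]
```

View pics/w12.png

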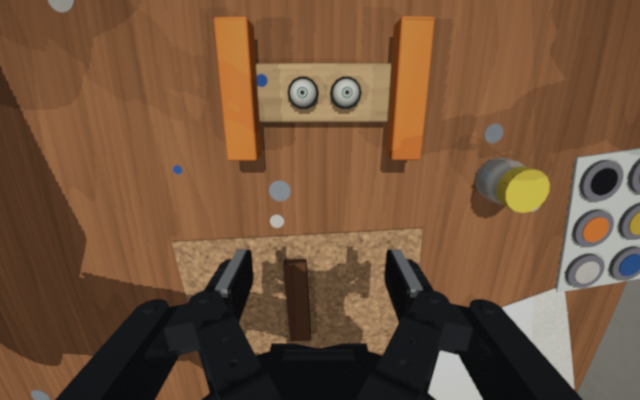

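Both sticks are square, 152 mm apart and centred over the board, with the eyes visible between them at (303,92) and (346,92). Moving on to the blue board.

Request:
drive_tool(
  increments=[
    [-0.04, 0, 0, 0, 0, 0, 0.7],
    [0, -0.004, -0.0567, 0, 0, 0, 0.7],
    [0, -0.004, -0.0567, 0, 0, 0, 0.7],
    [0, -0.004, -0.0567, 0, 0, 0, 0.7],
    [0, -0.004, -0.0567, 0, 0, 0, 0.7],
    [0, -0.004, -0.0567, 0, 0, 0, 0.7],
    [0, -0.004, -0.0567, 0, 0, 0, 0.7],
    [0, 0, 0, 0, 0, 0, 0.7],
    [0, 0, 0, 0, 0, 0, 0.7],
  ],
)

```text
time_s: 17.45
eef_pos: [0.5062, 0.2132, 0.21]
eef_rot: [0.502, 0.498, 0.502, -0.498]
wrist_force: [0.1, -0.1, 1.3]
opening: 0.849
```

Run:
```python
from m import *
go([.506,.29,.2],down(84.3))
c=shot('wrist','w13.png');report(c)
```

```text
t 17.45 pos [0.5062 0.2132 0.21  ] open 0.849 F [ 0.1 -0.1  1.3]
shift tool [ 0.01    0.0003 -0.0768]
turn deg [-8.391e+01  2.000e-02  0.000e+00]
 orange [(609.0, -10.7, 73.1, 21.5, -87.6, 40.8, np.int32(377), (388, 329)), (456.3, -6.1, 37.9, 27.8, -89.2, 41.2, np.int32(431), (281, 331))]
 blue [(504.6, 296.6, 196.2, 53.5, -5.7, 54.1, np.int32(9864), (315, 102))]
 wood [(538.9, -27.1, 127.4, 55.5, -6.8, 13.3, np.int32(1039), (349, 332))]
 dark [(504.1, -6.0, 65.9, 5.5, 3.6, 10.4, np.int32(74), (312, 324)), (477.0, -24.2, 15.2, 11.8, 88.5, 13.5, np.int32(63), (296, 333)), (519.6, -32.5, 37.0, 21.8, -6.8, 15.7, np.int32(91), (324, 335)), (715.9, -105.5, 39.5, 18.6, 32.8, 13.3, np.int32(103), (447, 371))]
```

View pics/w13.png

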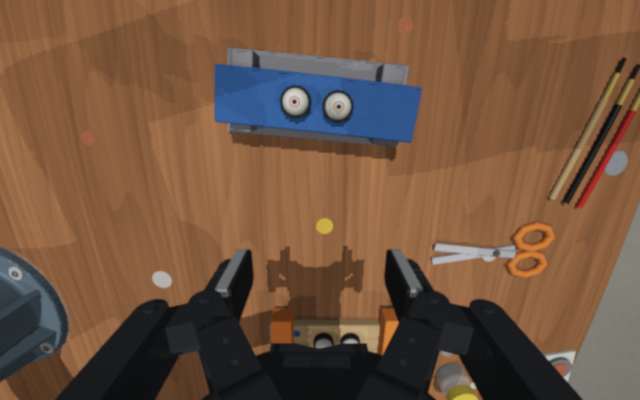

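The blue board is at columns 215–420 and rows 65–142, turned -5.7°, with its centre at (0.505,0.297). Turning the jaws across it.

Request:
drive_tool(
  increments=[
    [0, 0, 0, -10.5, 0, 0, 0.85],
    [0, 0, 0, -10.5, 0, 0, 0.85],
    [0, 0, 0, -10.5, 0, 0, 0.85],
    [0, 0, 0, -10.5, 0, 0, 0.85],
    [0, 0, 0, -10.5, 0, 0, 0.85],
    [0, 0, 0, -10.5, 0, 0, 0.85],
    [0, 0, 0, -10.5, 0, 0, 0.85],
    [0, 0, 0, -10.5, 0, 0, 0.85],
    [0, 0, 0, 0, 0, 0, 0.85],
  ],
)

```text
time_s: 18.62
eef_pos: [0.5068, 0.2111, 0.21]
eef_rot: [0.706, 0.037, 0.706, -0.037]
wrist_force: [0.0, 0.6, 0.9]
opening: 0.922
```

Request:
drive_tool(
  increments=[
    [0, 0.0415, -0.0049, 0, 0, 0, 0.85],
    [0, 0.0415, -0.0049, 0, 0, 0, 0.85],
    [0.04, 0, 0, 0, 0, 0, 0.85],
    [0.04, 0, 0, 0, 0, 0, 0.85],
    [0, 0, 0, 0, 0, 0, 0.85],
    [0, 0, 0, 0, 0, 0, 0.85],
  ],
)

```text
time_s: 19.38
eef_pos: [0.5059, 0.2958, 0.1314]
eef_rot: [0.707, 0.036, 0.706, -0.036]
wrist_force: [1.2, 0.3, -0.3]
opening: 0.925
```

Run:
```python
from m import *
go([.5046,.2966,.039],down(84.3))
c=shot('wrist','w14.png');report(c)
P=cloud(c)
for v in (60,120,180):
    hsv=cv2.cvtColor(c['img'],cv2.COLOR_RGB2HSV)[v]
    u=np.where((hsv[:,0]>100)&(hsv[:,0]<130)&(hsv[:,1]>120)&(P[v,:,2]>.05))[0]
    if len(u): print(v,u.min(),u.max(),plane(c,[u.min(),u.max()],[v,v],.055).round(4).tolist())
```

```text
t 19.38 pos [0.5059 0.2958 0.1314] open 0.925 F [ 1.2  0.3 -0.3]
shift tool [ 0.0924  0.0006 -0.0016]
turn deg [-0.18  0.09 -0.04]
 orange [(466.9, 7.8, 14.7, 5.0, -27.1, 41.2, np.int32(59), (1, 194)), (614.4, -28.9, 116.7, 40.7, -89.9, 41.0, np.int32(2288), (40, 323))]
 blue [(503.7, 296.7, 196.3, 53.3, -5.7, 54.2, np.int32(13614), (319, 183))]
 wood [(538.8, -31.4, 124.3, 59.3, -2.1, 13.4, np.int32(2379), (27, 264))]
 dark [(461.8, 18.9, 20.1, 7.7, -0.8, 17.8, np.int32(116), (26, 182)), (496.2, -5.6, 39.8, 7.2, 1.7, 11.0, np.int32(168), (18, 215)), (515.4, -28.4, 26.5, 11.4, 1.0, 17.1, np.int32(126), (8, 235)), (569.6, 329.3, 13.2, 6.8, 84.0, 14.9, np.int32(72), (358, 253)), (553.1, -30.8, 29.2, 16.3, 21.0, 17.5, np.int32(149), (23, 267)), (712.3, -105.1, 35.1, 23.6, 17.6, 13.5, np.int32(221), (29, 376))]
120 283 355 [[0.4325, 0.2779, 0.055], [0.4378, 0.3289, 0.055]]
180 285 353 [[0.4765, 0.2731, 0.055], [0.4818, 0.3246, 0.055]]
```

View pics/w14.png

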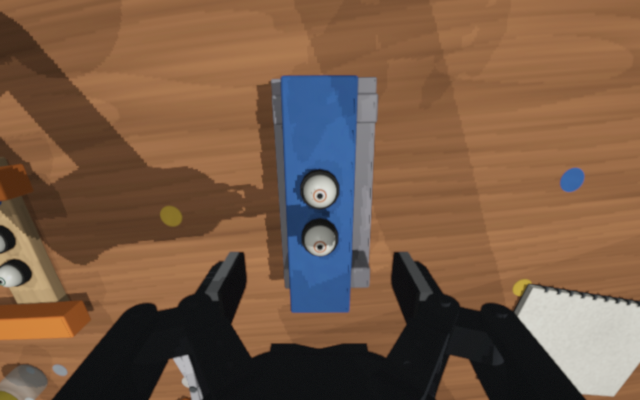

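The board is centred between the fingers (columns 283–355, finger centre 319), and the eyes sit well inside the gap. Descending beside it.

Request:
drive_tool(
  increments=[
    [0, 0.0008, -0.0018, -0.2, 0, 0, 0.85],
    [0.03, 0, 0, 0, 0, 0, 0.85],
    [0.03, 0, 0, 0, 0, 0, 0.85],
    [0.02, 0, 0, 0, 0, 0, 0.85],
    [0.012, 0, 0, 0, 0, 0, 0.85],
    [0, 0, 0, 0, 0, 0, 0.85],
    [0, 0, 0, 0, 0, 0, 0.85],
  ],
)

```text
time_s: 20.3
eef_pos: [0.504, 0.2973, 0.0389]
eef_rot: [0.707, 0.034, 0.706, -0.034]
wrist_force: [1.0, -0.7, -0.2]
opening: 0.927
```

Run:
```python
from m import *
go([.504,.2967,.039],down(84.3))
c=shot('wrist','w15.png')
c=shot('side','side15.png');cv2.imwrite('pics/crop_side15.png',cv2.resize(c['img'][60:240,200:400],None,fx=3,fy=3)[:,:,::-1])
```

```text
t 20.3 pos [0.504  0.2973 0.0389] open 0.927 F [ 1.  -0.7 -0.2]
shift tool [-0.0001 -0.0006  0.0001]
turn deg [ 0.17  0.09 -0.04]
```

View pics/crop_side15.png

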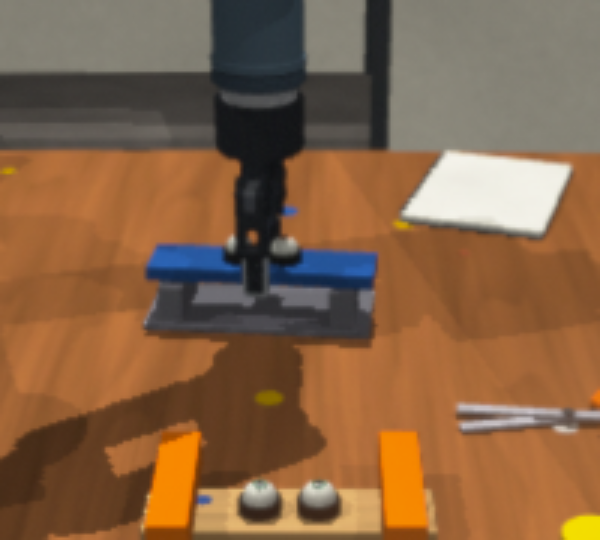

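View pics/w15.png

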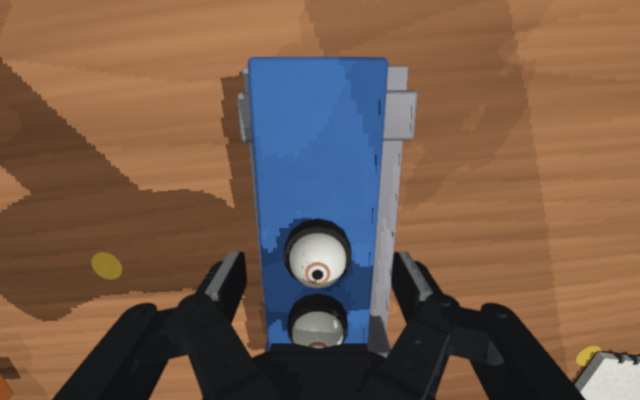

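The fingers straddle the board at mid-length, between the eyes and clear of the bearers. Gripping and lifting slowly.

Request:
drive_tool(
  increments=[
    [0, 0, 0, 0, 0, 0, -1],
    [0, 0, 0, 0, 0, 0, -1],
    [0, 0, 0, 0, 0, 0, -1],
    [0, 0, 0, 0, 0, 0, -1],
    [0, 0, 0, 0, 0, 0, -1],
  ],
)

```text
time_s: 21.02
eef_pos: [0.5037, 0.2972, 0.0388]
eef_rot: [0.707, 0.034, 0.706, -0.034]
wrist_force: [-1.3, -1.2, 6.1]
opening: 0.621
```

Request:
drive_tool(
  increments=[
    [-0.005, 0, 0, 0, 0, 0, -1],
    [-0.015, 0, 0, 0, 0, 0, -1],
    [-0.03, 0, 0, 0, 0, 0, -1],
    [-0.04, 0, 0, 0, 0, 0, -1],
    [-0.03, 0, 0, 0, 0, 0, -1],
    [0, 0, 0, 0, 0, 0, -1],
    [0, 0, 0, 0, 0, 0, -1],
  ],
)

```text
time_s: 21.9
eef_pos: [0.5023, 0.2967, 0.1568]
eef_rot: [0.706, 0.034, 0.707, -0.034]
wrist_force: [0.0, -0.1, -3.7]
opening: 0.618
```

```bash
cat > held.py <<'E'
from m import *
# held board: fit plane and rectangle in tool coords (tool y across, tool z along)
def held(c):
    o=ctrl.get_obs();Rm=rot(o['eef_rot'])
    P=cloud(c);hsv=cv2.cvtColor(c['img'],cv2.COLOR_RGB2HSV);H,S,V=[hsv[:,:,i].astype(int) for i in range(3)]
    T=(P-o['eef_pos'])@Rm
    m=(H>100)&(H<130)&(S>120)&(T[:,:,0]>-.04)&(T[:,:,0]<0.02)
    q=T[m]; n0=len(q)
    A=np.c_[q[:,1:],np.ones(len(q))]
    for _ in range(5):
        k,*_r=np.linalg.lstsq(A,q[:,0],rcond=None);res=abs(A@k-q[:,0]);g=res<.002
        q=q[g];A=A[g]
    print('top face in tool x = %.4f, slopes deg y,z:'%k[2],np.degrees(k[:2]).round(2),n0,len(q))
    print('z range',q[:,2].min().round(4),q[:,2].max().round(4))
    for z in np.arange(-.095,.02,.02):
        s=q[abs(q[:,2]-z)<.002]
        if len(s): print('z %.3f y %.4f %.4f'%(z,s[:,1].min(),s[:,1].max()))
E
python3 - <<'E'
from held import *
go([.5353,-.0377,.15],down(90.3))
c=shot('wrist','w16.png');held(c)
E
```

```text
t 21.9 pos [0.5023 0.2967 0.1568] open 0.618 F [ 0.  -0.1 -3.7]
shift tool [ 0.007  -0.3297  0.0651]
turn deg [-5.83 -0.09  0.03]
top face in tool x = -0.0160, slopes deg y,z: [ 0.05 -0.05] 27861 27658
z range -0.0982 0.0392
z -0.095 y -0.0262 0.0268
z -0.075 y -0.0265 0.0265
z -0.055 y -0.0261 0.0264
z -0.035 y -0.0262 0.0263
z -0.015 y -0.0261 0.0268
z 0.005 y -0.0267 0.0266
```

View pics/w16.png

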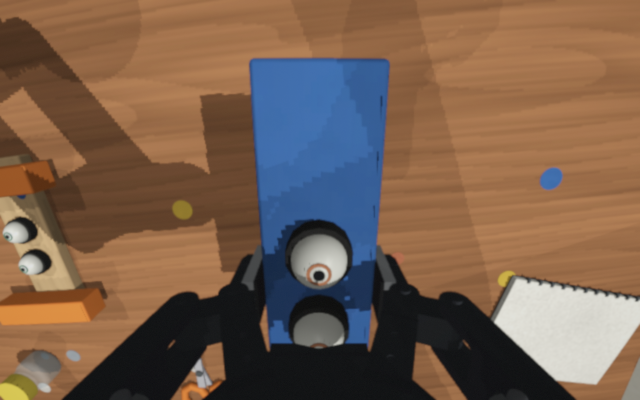

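The board is held flat (slopes under 0.1°), centred across the jaws, and the jaws sit at its mid-length within about 1 mm. Carrying it over the sticks.

Request:
drive_tool(
  increments=[
    [0, 0, 0, -5.8, 0, 0, -1],
    [0, -0.02, 0.0018, 0, 0, 0, -1],
    [0, -0.035, 0.0033, 0, 0, 0, -1],
    [0, -0.045, 0.0042, 0, 0, 0, -1],
    [0, -0.0475, 0.0044, 0, 0, 0, -1],
    [0, -0.0475, 0.0044, 0, 0, 0, -1],
    [0, -0.045, 0.0042, 0, 0, 0, -1],
    [0, -0.04, 0.0037, 0, 0, 0, -1],
    [0, -0.035, 0.0033, 0, 0, 0, -1],
    [0, -0.0197, 0.0019, 0, 0, 0, -1],
  ],
)

```text
time_s: 23.2
eef_pos: [0.535, -0.0398, 0.1569]
eef_rot: [0.706, -0.0, 0.708, 0.0]
wrist_force: [1.0, 0.7, -1.7]
opening: 0.62
```

Request:
drive_tool(
  increments=[
    [0.02, 0, 0, 0, 0, 0, -1],
    [0.02, 0, 0, 0, 0, 0, -1],
    [0.02, 0, 0, 0, 0, 0, -1],
    [0.01, 0, 0, 0, 0, 0, -1],
    [0, 0, 0, 0, 0, 0, -1],
    [0, 0, 0, 0, 0, 0, -1],
  ],
)

```text
time_s: 23.95
eef_pos: [0.5364, -0.0376, 0.0886]
eef_rot: [0.707, -0.002, 0.707, 0.002]
wrist_force: [-0.1, -0.5, -2.5]
opening: 0.621
```

Run:
```python
from held import *
go([.5352,-.0378,.04],down(90.3))
c=shot('wrist','w17.png');held(c);report(c,.042)
for n,s in(('side',np.s_[150:300,220:380]),('scene',np.s_[130:270,230:390])):
    c=shot(n,n+'17.png');cv2.imwrite('pics/crop_%s17.png'%n,cv2.resize(c['img'][s],None,fx=4,fy=4)[:,:,::-1])
```

```text
t 23.95 pos [ 0.5364 -0.0376  0.0886] open 0.621 F [-0.1 -0.5 -2.5]
shift tool [ 0.0486 -0.0002 -0.0013]
turn deg [-0.03  0.06  0.02]
top face in tool x = -0.0152, slopes deg y,z: [0.06 0.03] 27898 27678
z range -0.0987 0.0391
z -0.095 y -0.0263 0.0266
z -0.075 y -0.0262 0.0259
z -0.055 y -0.0265 0.0262
z -0.035 y -0.0263 0.0261
z -0.015 y -0.0266 0.0266
z 0.005 y -0.0267 0.0264
 orange [(458.1, -88.3, 27.0, 17.7, 0.3, 41.1, np.int32(1344), (235, 109)), (457.6, 12.4, 27.1, 17.2, -0.5, 40.6, np.int32(233), (405, 110)), (614.3, -80.9, 19.0, 4.0, -3.6, 41.2, np.int32(78), (263, 320)), (614.8, 5.9, 17.0, 4.0, 4.1, 41.2, np.int32(68), (373, 321))]
 blue [(528.3, -38.1, 194.5, 76.1, 0.4, 103.9, np.int32(27783), (318, 172))]
 wood []
 dark [(502.0, -257.6, 78.6, 28.1, -88.0, 14.2, np.int32(2900), (41, 171))]
```

View pics/w17.png

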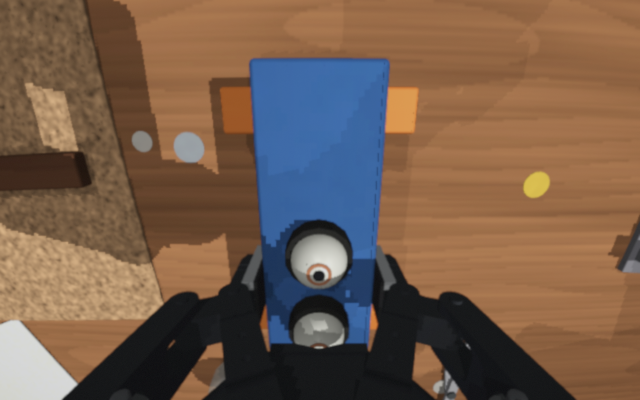

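View pics/crop_side17.png

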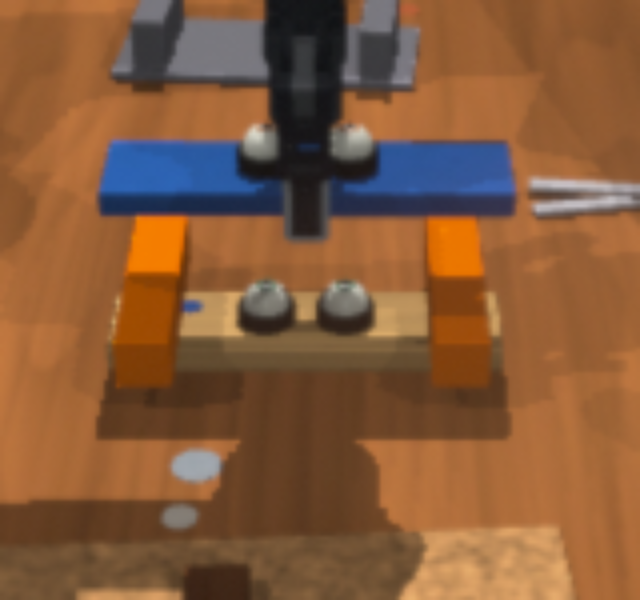

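View pics/crop_scene17.png

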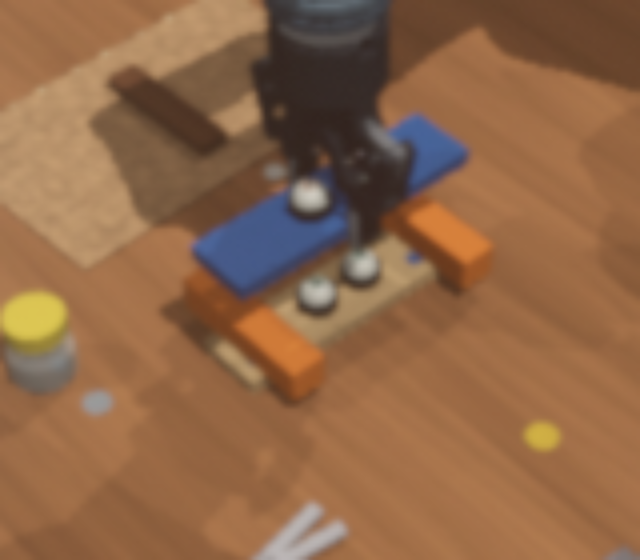

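The board hovers level and straight above the sticks, with its near finger clear of the lower eyes. Lowering slowly until contact.

Request:
drive_tool(
  increments=[
    [0.012, 0, -0.0014, 0, 0, 0, -1],
    [0.012, 0, 0, 0, 0, 0, -1],
    [0.01, 0, 0, 0, 0, 0, -1],
    [0.006, 0, 0, 0, 0, 0, -1],
    [0.003, 0, 0, 0, 0, 0, -1],
    [0.002, 0, 0, 0, 0, 0, -1],
    [0.001, 0, 0, 0, 0, 0, -1],
    [0, 0, 0, 0, 0, 0, -1],
    [0, 0, 0, 0, 0, 0, -1],
  ],
)

```text
time_s: 25.22
eef_pos: [0.5346, -0.0376, 0.0421]
eef_rot: [0.707, -0.002, 0.707, 0.002]
wrist_force: [-0.6, -0.2, -1.8]
opening: 0.621
```

Request:
drive_tool(
  increments=[
    [0.001, 0, 0, 0, 0, 0, -1],
    [0.0005, 0, 0, 0, 0, 0, -1],
    [0.0005, 0, 0, 0, 0, 0, -1],
    [0, 0, 0, 0, 0, 0, -1],
    [0, 0, 0, 0, 0, 0, -1],
  ],
)

```text
time_s: 25.85
eef_pos: [0.5345, -0.0375, 0.0399]
eef_rot: [0.707, -0.002, 0.707, 0.002]
wrist_force: [-0.7, 0.7, -2.8]
opening: 0.62
```

Request:
drive_tool(
  increments=[
    [0.0005, 0, 0, 0, 0, 0, -1],
    [0, 0, 0, 0, 0, 0, -1],
    [0.0005, 0, 0, 0, 0, 0, -1],
    [0, 0, 0, 0, 0, 0, -1],
    [0, 0, 0, 0, 0, 0, -1],
  ],
)

```text
time_s: 26.48
eef_pos: [0.5345, -0.0375, 0.0397]
eef_rot: [0.707, -0.002, 0.707, 0.002]
wrist_force: [-4.0, 1.0, 8.8]
opening: 0.622
```

Contact: the force went from about -2.5 to +9 N. Releasing.

Request:
drive_tool(
  increments=[
    [0, 0, 0, 0, 0, 0, 0.4],
    [0, 0, 0, 0, 0, 0, 0.6],
    [0, 0, 0, 0, 0, 0, 0.8],
    [0, 0, 0, 0, 0, 0, 0.8],
    [0, 0, 0, 0, 0, 0, 0.8],
  ],
)

```text
time_s: 27.1
eef_pos: [0.5345, -0.0375, 0.0388]
eef_rot: [0.707, -0.002, 0.707, 0.002]
wrist_force: [0.1, 0.3, 0.6]
opening: 0.905
```

Run:
```python
from held import *
go([.5352,-.0378,.04],down(90.3))
c=shot('wrist','w18.png');held(c)
```

```text
t 27.1 pos [ 0.5345 -0.0375  0.0388] open 0.905 F [0.1 0.3 0.6]
shift tool [-0.0012 -0.0003  0.0007]
turn deg [-0.03 -0.   -0.  ]
top face in tool x = -0.0163, slopes deg y,z: [ 0.03 -0.04] 28074 27882
z range -0.0984 0.0401
z -0.095 y -0.0262 0.0266
z -0.075 y -0.0263 0.0259
z -0.055 y -0.0266 0.0262
z -0.035 y -0.0266 0.0263
z -0.015 y -0.0262 0.0261
z 0.005 y -0.0266 0.0255
```

View pics/w18.png

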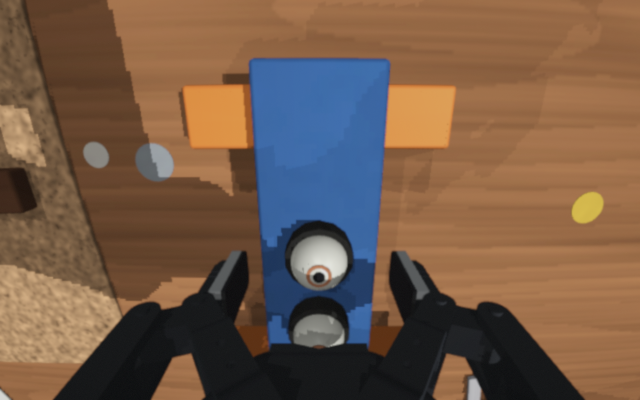

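The board stays flat and straight on the sticks and both fingers are free of it. Lifting straight up, then backing off for a final look.

Request:
drive_tool(
  increments=[
    [-0.02, 0, 0, 0, 0, 0, 0.8],
    [-0.04, 0, 0, 0, 0, 0, 0.8],
    [-0.05, 0, 0, 0, 0, 0, 0.8],
    [-0.05, 0, 0, 0, 0, 0, 0.8],
    [-0.02, 0, 0.03, 0, 0, 0, 0.8],
    [0, 0, 0.04, 0, 0, 0, 0.8],
    [0, 0, 0, 0, 0, 0, 0.8],
    [0, 0, 0, 0, 0, 0, 0.8],
  ],
)

```text
time_s: 28.15
eef_pos: [0.6035, -0.037, 0.218]
eef_rot: [0.706, -0.002, 0.708, 0.002]
wrist_force: [-0.6, 0.4, 0.6]
opening: 0.903
```

Run:
```python
from held import *
go([.5352,-.0378,.04],down(90.3))
c=shot('wrist','w19.png');report(c,.042)
P=cloud(c);hsv=cv2.cvtColor(c['img'],cv2.COLOR_RGB2HSV);H,S=hsv[:,:,0],hsv[:,:,1]
print('blue@56',rects(c,P,(H>100)&(H<130)&(S>120)&(abs(P[:,:,1])<.1),.05,.062,.056))
for n,s in(('side',np.s_[150:300,220:380]),('scene',np.s_[130:270,230:390])):
    c=shot(n,n+'19.png');cv2.imwrite('pics/crop_%s19.png'%n,cv2.resize(c['img'][s],None,fx=4,fy=4)[:,:,::-1])
```

```text
t 28.15 pos [ 0.6035 -0.037   0.218 ] open 0.903 F [-0.6  0.4  0.6]
shift tool [ 0.1782 -0.0005 -0.068 ]
turn deg [-0.02 -0.12 -0.02]
 orange [(458.6, -82.3, 30.7, 27.6, 89.9, 41.1, np.int32(980), (273, 37)), (458.2, 6.2, 30.4, 27.6, -89.3, 41.0, np.int32(983), (363, 37)), (611.0, -82.0, 30.1, 28.4, -89.8, 41.2, np.int32(647), (279, 187)), (610.3, 7.0, 30.5, 29.6, -88.1, 41.1, np.int32(667), (356, 186))]
 blue [(535.4, -37.9, 196.3, 53.0, 0.2, 55.2, np.int32(9084), (318, 104))]
 wood []
 dark [(427.8, 293.8, 64.0, 25.0, 84.4, 14.3, np.int32(330), (607, 26)), (504.1, -281.7, 122.7, 28.3, -87.6, 14.2, np.int32(2256), (107, 89)), (573.8, 255.6, 21.8, 11.6, -9.2, 14.4, np.int32(130), (556, 153)), (707.4, -119.1, 36.4, 11.2, 71.1, 14.1, np.int32(98), (257, 250)), (846.9, -124.6, 31.1, 30.9, 0.9, 10.6, np.int32(282), (260, 332))]
blue@56 [(535.4, -37.9, 195.7, 52.9, 0.2, 55.1, np.int32(9001), (318, 104))]
```

View pics/w19.png

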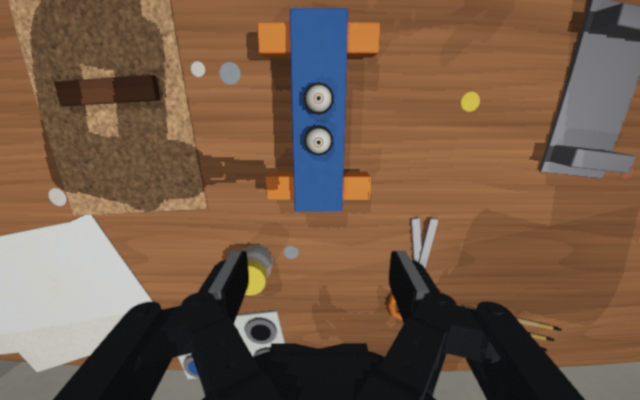

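View pics/crop_side19.png

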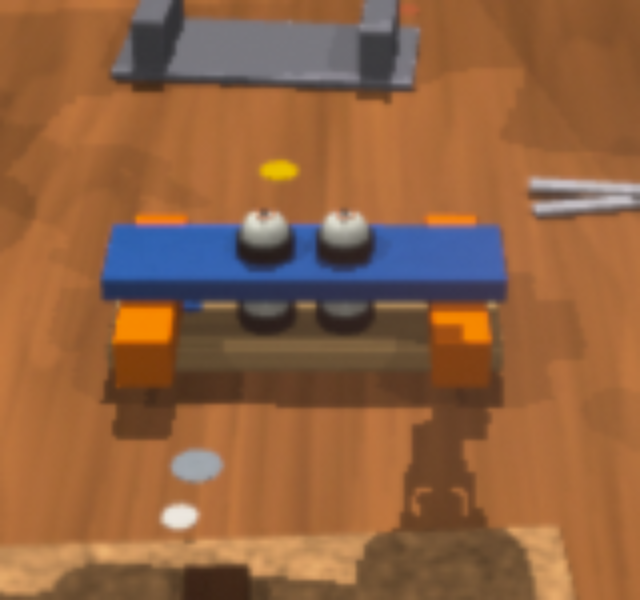

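View pics/crop_scene19.png

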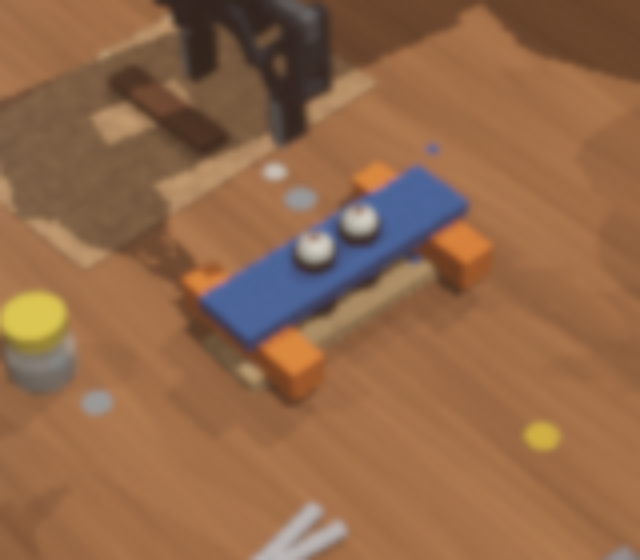

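The blue board lies at (535.4,-37.9) mm and 0.2°, against the lower board's (535.2,-37.9) mm and 0.3°. Its top face is level at 55–56 mm, its eyes are up at (318,98) and (318,140), and the robot is clear. Handing in.

```bash
python3 -c "
from h import *
print(hand_in())"
```

```text
the job is handed in; nothing more can be done
None
```

I laid both orange sticks crosswise on the bare ends of the lower board, then set the blue board, eyes up, on top of them. The job was handed in at about 28 s of the 72 s allowed.

- **Sticks:** they sit about 76–77 mm either side of the board's centre. They are square to the board within about 0.4°, and both tops read 41 mm.
- **Blue board:** I lowered it until I felt contact at about 9 N, then let go. It lies within about 1 mm and 0.2° of straight above the lower board, and it is level.
- **Eyes:** in the pictures and from the sizes given, neither the fingers nor anything carried came close to an eye. No sensor reports a touch directly.
- **Left alone:** the dark strip measured in the same place at the end as at the start, within 1 mm. I never worked near the jar or scissors and they look unmoved in the pictures, but I did not measure their positions again.

**Disagreements between readings:** heights in the wrist camera read about 1 mm low (41 mm for 42 mm), and board lengths 1–4 mm short. Different views of the same object differed by up to 2 mm. The first rough readings of the lower board from the two fixed cameras differed by up to 11 mm, so I placed by the wrist camera instead.

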